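# Sleeve the lamp pillar and draw its sprung rod to the mark

### The arm

A 6-joint arm with a two-finger parallel gripper is mounted at the origin on the work surface. World frame = base frame: x ahead of the robot, y to its left, z up, the work surface at z = 0. Lengths are in mm, angles in rad, forces in N, time in s.
With the tool pointing down it reaches from about 350 to 875 mm from the base axis. Payload 4.2 kg.
Tool frame: the origin (TCP) lies at the very end of the fingers, on their centre line; the grasp point (between the pads) lies 19 mm behind it; z points along the fingers, y is the direction in which the jaws open and shut (so a half turn about z gives the same grasp; the last joint's range is limited). The gripper opens to 85 mm and grips with 20 to 120 N. Pads are 22 mm wide; open, the fingers measure 114 mm over their backs; the gripper's body (76 mm by 85 mm) begins 54 mm behind the grasp point. The pads swing forward as they close: fully open they stand 13 mm farther back than shut.
Start: joints at [1.457, 0.385, 0.008, 0, -1.194, -0.259], TCP at [227.607, 582.06, 231.312] pointing down, gripper open.
Joint ranges: [-3.14, 3.14], [-1.21, 2.06], [-1.07, 1.41], [-3.16, 2.05], [-2.99, -0.16], [-3.1, 3.1]. Speed limits (rad/s): [2.79, 2.79, 3.14, 3.14, 3.14, 3.14].

### API

Orientations are given as a unit quaternion [x, y, z, w].
In Python, from plant import ctrl, fingers, kinematics, eyes gives the robot as it stands. Calls block until the motion is done:
- ctrl.reach(position, orientation): joint-space move of the TCP to a pose.
- ctrl.move_linear(position, rate=150, rotation=None, until_force=None): straight line of the TCP; rotation=None keeps the orientation; rate is the mean speed in mm/s. With until_force (N) it stops when the force on the tool has changed by that much, and returns True; else False.
- ctrl.movej(angles): joint-space move.
- fingers.command_gripper(opening, grip_force=None): finger opening in mm; grip_force is the grip in N (None keeps the last); returns when the fingers have stopped.
- ctrl.wait(seconds).
- kinematics.ik(position, orientation): joint angles nearest the present ones, or None.
- eyes.snapshot(name): name is "side" or "top" or "wrist"; returns (picture, depth): 480x640x3 uint8, blue, green, red; 480x640 float32, mm along the optical axis (not along the pixel's ray), 0 where there is no reading.
- eyes.camera_model(name): a dict with "intrinsics" (3x3 intrinsics, pixels), "extrinsics" (4x4, takes a point from camera to world coordinates); the wrist camera has in their place "tool_from_camera" (4x4, takes a point from camera to tool coordinates, whose origin is the TCP and whose axes are the flange's). Camera axes: x right, y down, z forward; pixel columns grow to the right and rows downward; lengths in mm; the calibration is good to about 2 mm. A picture is of the moment at which its call begins: read the wrist's pose just before it. camera_model takes no time and is no camera call.
A pose or a line that the arm cannot do raises ctrl.PlanningError and nothing moves.
- ctrl.hand_in(): hands the job in, once; it reports no verdict.
Trained networks look in the newest picture that a camera, given by its name, has taken for a name from the list of things; names that differ only in an ending like _2 or _b are one class to them, and where a whole thing is asked for, a point or a joint stands for the part that bears it (a point fixed in the world has none). Each returns a list of dicts, best first, with "p" (0 to 1); they miss things now and then, are a little off and sometimes report something else, mostly with a low value. They report only what shows in the picture. A call takes as long as a camera call. They do not tell look-alikes from the thing itself.
- eyes.find_in(label, camera): "xy" ([column, row] as shares, 0 to 1, of the picture: columns of its width, rows of its height, amid what is visible of it).
Readings, each from a call of its own:
- ctrl.read_time(): time.
- ctrl.read_qpos(): joint angles.
- ctrl.read_joint_velocities(): joint speeds.
- ctrl.read_tau(): joint torques, N m.
- ctrl.read_tool_pos(): TCP position.
- ctrl.read_eef_rot(): TCP orientation.
- ctrl.read_ft_force(): force on the tool from outside, world axes, zero at the start.
- ctrl.read_wrist_torque(): the same for the moment, N m.
- ctrl.read_gripper_width(): finger opening in mm.
Only numpy, scipy, OpenCV 4.12 (cv2) and the standard library are available. Lean on these libraries where they do the work, as an engineer would, in place of code of your own. Each camera call takes 0.05 s, during which the arm holds its last target.

### The job

Make the bench lamp's pillar ready for its arm: slip the brass bearing sleeve (the tall ring with the wide bore) over the top of the pillar and let go of it once it sits fully down on the dark shoulder. Then take the knob on top, pull the sprung telescoping rod up until the black mark band on it has only just come wholly out of the tube, and finish while holding it there, because the spring draws it back in. Do not disturb the other things on the bench.

Things in the scene. Friction and masses are not known exactly. Their poses are not given: they have to be found in the camera images.
- pillar: Fixed upright lamp pillar. Grey round foot 116 mm across, 18 mm high; dark steel shoulder 40 mm across, flat top 60 mm above the bench; on it an aluminium tube 25 mm across, 30 mm tall, bevelled to 19 mm at the mouth; out of it the rod with its knob. A clamp screw sticks out of the shoulder along -x, 40 mm up, to 48 mm from the axis. Origin: centre of the foot's underside, z up the axis.
- seat (a point): Centre of the shoulder's flat top, on the pillar's axis, 60 mm above the bench: the underside of the sleeve rests here.
- mouth (a point): Centre of the tube's mouth, on the pillar's axis, 90 mm above the bench, where the rod comes out.
- knob (a point): Centre of the knob on top of the rod: an upright steel cylinder 18 mm across and 20 mm tall, 12 mm to 32 mm above the tube's mouth when the rod is in. The rod below it is 12 mm thick. The point moves up with the rod.
- rod (a joint): How far the rod is drawn straight up, in m: 0 fully in (its start), 0.080 at its end stop. A spring draws it back in with about 5 N at 0, 12 N at the mark, 15 N at the stop. The mark is a black band 4 mm tall around the steel rod, hidden in the tube at first; its lower edge is level with the mouth at 0.055.
- sleeve: Loose brass bearing sleeve standing on end among two other brass parts: 40 mm outside, straight bore 29 mm, 28 mm tall, 0.11 kg. Origin: centre of its underside, z up along its axis. On the shoulder its top comes 2 mm below the tube's mouth.
- washer: Bystander: loose brass washer lying flat, 40 mm outside, 17 mm hole, 10 mm thick. Origin: centre of its underside.
- slug: Bystander: loose solid brass cylinder standing on end, 34 mm across, 40 mm tall, no bore. Origin: centre of its underside.
- pencil: Bystander: loose black pencil, 110 mm long, 8 mm thick, lying in the front row between the brass parts. Origin: underneath its middle, x along it.
- awl: Bystander: loose awl with a wooden handle, 120 mm long, lying in the front row between the brass parts. Origin: underneath it, x along it towards the tip.
- knife_a: Bystander: loose craft knife with a light wooden handle, about 190 mm long, 20 mm high, lying on the left. Origin: underneath it, x along it towards the blade.
- knife_b: Bystander: like the other knife, with a dark wooden handle, farther left.
- gluejar: Bystander: loose white jar, 56 mm across, 85 mm tall, to the right beyond the pillar. Origin: centre of its underside.
- pincushion: Bystander: fixed cork block 100 x 75 mm, 45 mm high, with needles standing in it up to 95 mm above the bench, on the right. Origin: centre of its underside.
Not all that is in view belongs to the job. Leave any pink or red look-alike of the pillar alone.

How it is judged (in metres and radians):
On the way, in this order (a step that is already met when the one before it is completed fails the run):
1. the sleeve sits on the shoulder around the tube, let go, the rod still in (horizontal distance between sleeve and seat below 0.005 m and z of sleeve in the frame of seat between -0.004 and 0.004 m and angle between sleeve's own z axis and vertical below 0.08 rad and contact force between the fingers and sleeve below 0.1 N and value of joint rod below 0.01 m), for 0.2 s.
2. the rod is drawn to its mark by the fingers (value of joint rod between 0.049 and 0.061 m and contact force between the fingers and rod above 2 N), for 0.3 s.
At the end, for the whole second after the job is handed in: The rod is held still by the fingers, drawn out 55 mm within 6 mm (the band's lower edge level with the tube's mouth), while the sleeve sits let go on the shoulder (axis within 5 mm, height within 4 mm, upright) (all of step 2 and horizontal distance between sleeve and seat below 0.005 m and z of sleeve in the frame of seat between -0.004 and 0.004 m and angle between sleeve's own z axis and vertical below 0.08 rad and velocity of joint rod between -0.01 and 0.01 m/s and contact force between sleeve and rod below 0.2 N and contact force between the fingers and sleeve below 0.1 N and linear speed of sleeve below 0.02 m/s); the arm keeps its last pose, push and grip.
It fails at once if another loose thing on the bench is shifted by more than 25 mm or the washer or slug is carried off (distance of any of washer, slug, pencil, awl, knife_a, knife_b, gluejar from where it was at the start of the episode above 0.025 m).
It also fails if it takes over 51 s, if anything falls off the work surface, if the arm or the gripper's body presses on something with over 40 N, if the wrist force passes 120 N, or if a joint passes its speed limit or range.

## Working session

There is one attempt and no reset: what is moved stays moved. The work goes in short steps, each a Python script; the robot and the scene stay as the last script left them, time stands still between calls to the robot, and variables do not carry over. Pictures are saved under pics/ and viewed, and the job is handed in when it is done.

```bash
ls; mkdir -p pics; cat > h.py <<'E'
import numpy as np, cv2
from plant import ctrl, fingers, kinematics, eyes
def snap(n,f):
    p,d=eyes.snapshot(n); cv2.imwrite('pics/'+f+'.png',p); np.save('pics/'+f+'.npy',d); return p,d
def w(n,u,v,z):
    c=eyes.camera_model(n);K=np.array(c['intrinsics']);T=np.array(c['extrinsics'])
    return (T@np.r_[np.linalg.inv(K)@[u,v,1]*z,1])[:3]
def cloud(n,d):
    c=eyes.camera_model(n);K=np.array(c['intrinsics']);T=np.array(c['extrinsics'])
    v,u=np.mgrid[:480,:640]
    P=np.stack([(u-K[0,2])/K[0,0]*d,(v-K[1,2])/K[1,1]*d,d],-1)
    return P@T[:3,:3].T+T[:3,3]
E
python3 - <<'E'
from h import *
for n in ['top','side']:
    p,d=snap(n,n+'0')
    print(n,eyes.camera_model(n))
    for l in ['sleeve','pillar','washer','slug','knob','rod','gluejar','pincushion']:
        for r in eyes.find_in(l,n)[:3]:
            u,v=r['xy'][0]*640,r['xy'][1]*480
            z=d[min(int(v),479),min(int(u),639)]
            print(l,int(u),int(v),round(r['p'],2),w(n,u,v,z).round(0))
print(ctrl.read_time(),ctrl.read_eef_rot(),ctrl.read_gripper_width())
E
```

```text
pics
top {'intrinsics': array([[481.10491784,   0.        , 326.56632829],
       [  0.        , 481.10491784, 237.70822059],
       [  0.        ,   0.        ,   1.        ]]), 'extrinsics': array([[ 1.63694855e-02, -9.85424367e-01,  1.69324708e-01,
         3.25060912e+02],
       [-9.99865611e-01, -1.62845782e-02,  1.89024644e-03,
        -2.54457907e+01],
       [ 8.94686553e-04, -1.69332895e-01, -9.85558507e-01,
         1.30827115e+03],
       [ 0.00000000e+00,  0.00000000e+00,  0.00000000e+00,
         1.00000000e+00]])}
sleeve 379 263 0.67 [ 480. -169.   -0.]
sleeve 352 222 0.47 [577. -88.  84.]
pillar 411 304 0.93 [ 368. -243.   59.]
pillar 472 330 0.9 [ 305. -410.   25.]
pillar 353 222 0.69 [575. -92.  86.]
washer 352 223 0.57 [573. -89.  84.]
knob 357 217 0.57 [ 583. -101.  122.]
knob 492 332 0.5 [ 304. -429.  121.]
knob 268 162 0.41 [722. 129. 120.]
rod 418 296 0.51 [ 387. -254.  102.]
rod 354 218 0.37 [579. -93. 119.]
rod 352 225 0.25 [574. -91.  65.]
gluejar 391 171 0.56 [ 715. -191.   81.]
pincushion 438 239 0.97 [ 544. -324.   40.]
pincushion 351 223 0.44 [575. -88. 
[... 565 characters left out ...]
150.   27.]
pillar 305 238 0.93 [583. -73.  26.]
pillar 413 158 0.89 [ 313. -401.   43.]
pillar 390 201 0.86 [ 379. -234.   20.]
washer 363 332 0.72 [447. 179.   2.]
slug 357 254 0.74 [463. -10.  41.]
slug 371 299 0.7 [429.  90.   6.]
slug 300 237 0.4 [592. -69.  31.]
knob 304 204 0.68 [583. -80. 120.]
knob 413 133 0.6 [ 319. -425.  107.]
knob 392 170 0.47 [ 383. -245.  106.]
rod 389 164 0.58 [ 391. -253.  119.]
rod 417 129 0.49 [ 312. -418.  122.]
rod 301 204 0.43 [591. -77. 120.]
gluejar 248 201 0.96 [ 728. -175.   49.]
gluejar 352 219 0.33 [ 475. -176.    6.]
pincushion 320 178 0.77 [ 558. -284.   49.]
0.9 [ 9.82678140e-01 -1.85320457e-01  1.34279017e-05  1.12765323e-05] 85.86762625684202
```

View pics/top0.png

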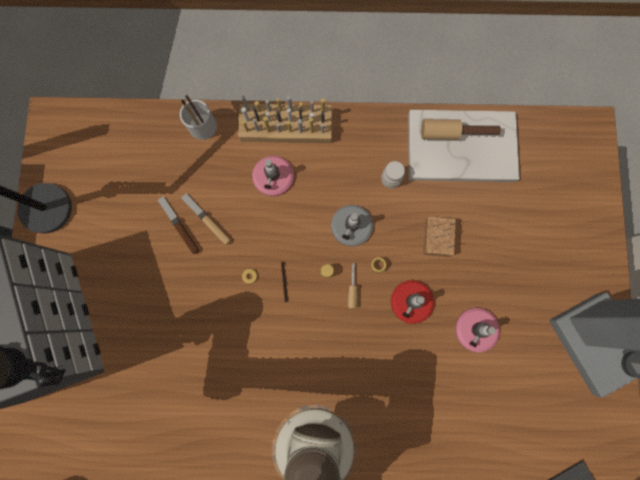

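View pics/side0.png

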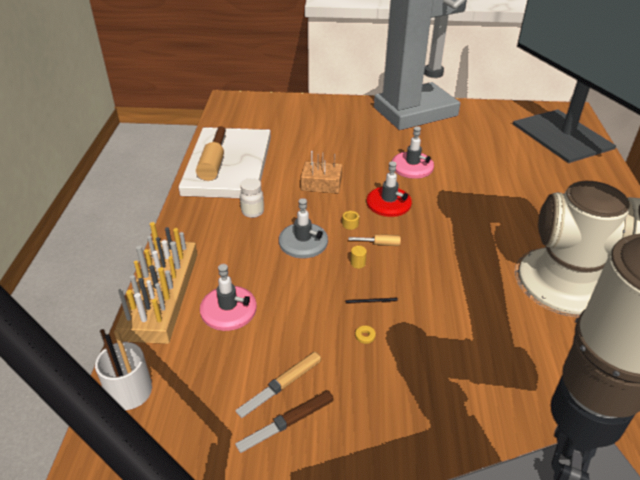

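```bash
python3 - <<'E'
import cv2
a=cv2.imread('pics/top0.png')[170:330,300:500];b=cv2.imread('pics/side0.png')[120:340,260:440]
cv2.imwrite('pics/c1.png',cv2.resize(a,None,fx=4,fy=3.7,interpolation=2)[:600])
cv2.imwrite('pics/c2.png',cv2.resize(b,None,fx=2.7,fy=2.7,interpolation=2))
E
```

```text
(no output)
```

View pics/c1.png

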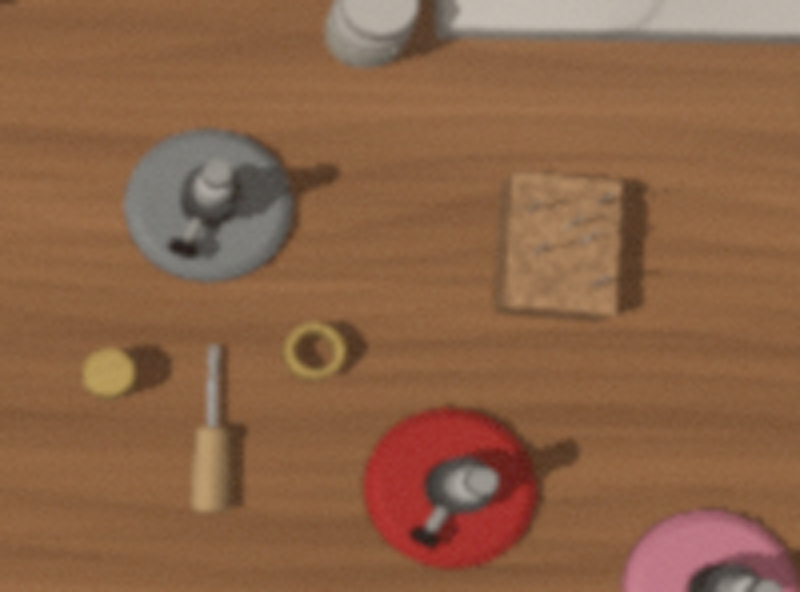

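View pics/c2.png

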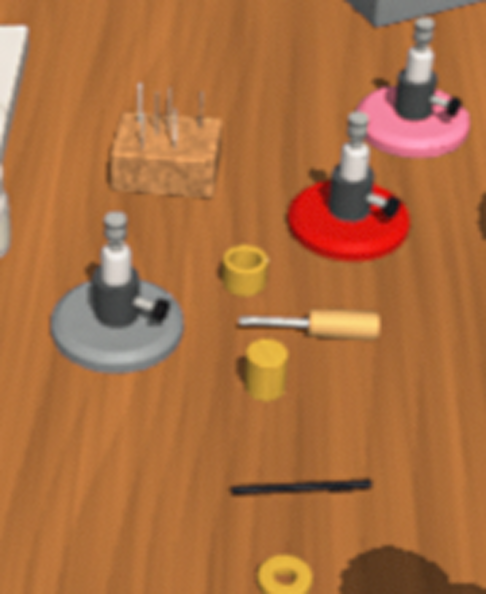

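Candidates for the sleeve, in the top view:
- Ring at (379,264): tall with a wide bore. This is the sleeve.
- Flat ring at (249,276): the washer.
- Solid cylinder at (327,270): the slug.

Candidates for the pillar: the grey foot at (352,225) is mine. The red one at (411,302) and the pink ones at (477,330) and (272,175) are decoys. The crops confirm both choices, so I'll measure both more accurately next.

```bash
cat >> h.py <<'E'
from scipy.optimize import least_squares
def circ(xy,R=None):
    x0=np.r_[xy.mean(0),20 if R is None else R]
    f=lambda p:np.hypot(xy[:,0]-p[0],xy[:,1]-p[1])-(p[2] if R is None else R)
    return least_squares(f,x0,loss='soft_l1').x
def wcloud(d,pos,q):
    from scipy.spatial.transform import Rotation as Ro
    c=eyes.camera_model('wrist');K=np.array(c['intrinsics']);M=np.array(c['tool_from_camera'])
    T=np.eye(4);T[:3,:3]=Ro.from_quat(q).as_matrix();T[:3,3]=pos
    T=T@M
    v,u=np.mgrid[:480,:640]
    P=np.stack([(u-K[0,2])/K[0,0]*d,(v-K[1,2])/K[1,1]*d,d],-1)
    return P@T[:3,:3].T+T[:3,3]
E
python3 - <<'E'
from h import *
for n in ['top','side']:
    P=cloud(n,np.load(f'pics/{n}0.npy'))
    for nm,c,z in [('sleeve',(480,-157),(23,33)),('knob',(583,-85),(112,128)),('shoulder',(583,-85),(55,63)),('foot',(583,-85),(12,24)),('awl',(440,-90),(4,20))]:
        m=(np.hypot(P[...,0]-c[0],P[...,1]-c[1])<70)&(P[...,2]>z[0])&(P[...,2]<z[1])
        q=P[m]
        if len(q): print(n,nm,len(q),np.median(q,0).round(1),q.min(0).round(0),q.max(0).round(0))
print(eyes.camera_model('wrist'))
E
```

```text
top sleeve 77 [ 476.1 -162.2   26.5] [ 457. -181.   23.] [ 495. -143.   31.]
top knob 42 [585.8 -91.4 120.3] [578. -99. 113.] [594. -84. 124.]
top shoulder 75 [577.8 -87.2  58.8] [ 567. -111.   55.] [605. -74.  63.]
top foot 976 [583.3 -92.2  16.5] [ 528. -147.   12.] [641. -34.  24.]
top awl 168 [439.3 -93.2  13.1] [ 372. -159.    4.] [505. -20.  20.]
side sleeve 98 [ 480.4 -160.2   26.7] [ 461. -182.   23.] [ 500. -141.   33.]
side knob 55 [589.8 -87.2 119.8] [581. -98. 112.] [599. -78. 125.]
side shoulder 101 [587.5 -80.3  59.9] [ 572. -104.   55.] [609. -68.  63.]
side foot 863 [591.6 -69.8  17.3] [ 535. -140.   12.] [646. -29.  23.]
side awl 259 [427.6 -88.6  13.6] [ 370. -159.    4.] [504. -39.  20.]
{'intrinsics': array([[383.98130357,   0.        , 320.38931579],
       [  0.        , 383.98130357, 240.14671538],
       [  0.        ,   0.        ,   1.        ]]), 'tool_from_camera': array([[ 7.44472602e-04, -9.64895473e-01, -2.62633150e-01,
         6.54797089e+01],
       [ 9.99999526e-01,  8.83167229e-04, -4.10046530e-04,
         1.85500943e-01],
       [ 6.27601032e-04, -2.62632721e-01,  9.64895673e-01,
        -1.42343343e+02],
       [ 0.00000000e+00,  0.00000000e+00,  0.00000000e+00,
         1.00000000e+00]])}
```

```bash
python3 - <<'E'
from h import *
s=2**-.5
for q in ([s,s,0,0],[s,-s,0,0]):
    for p in ([586,-90,230],[478,-161,5]): print(q,kinematics.ik(p,q))
q0=ctrl.read_qpos()
Q=[[s,s,0,0],[s,-s,0,0]]
js=[kinematics.ik([586,-90,230],q) for q in Q]
b=min([0,1],key=lambda i:9e9 if js[i] is None else abs(js[i][5]))
Q=Q[b]; np.save('Q.npy',Q)
ctrl.reach([586,-90,235],Q)
pos,q=ctrl.read_tool_pos(),ctrl.read_eef_rot()
p,d=snap('wrist','w1'); np.savez('w1.npz',pos=pos,q=q)
P=wcloud(d,pos,q)
for nm,z in [('knob',(116,126)),('shoulder',(56,63)),('foot',(15,21)),('tube',(70,86))]:
    m=(np.hypot(P[...,0]-586,P[...,1]+90)<75)&(P[...,2]>z[0])&(P[...,2]<z[1]);a=P[m]
    print(nm,len(a),np.median(a,0),a.min(0),a.max(0))
ctrl.reach([478,-161,170],Q)
pos,q=ctrl.read_tool_pos(),ctrl.read_eef_rot()
p,d=snap('wrist','w2'); np.savez('w2.npz',pos=pos,q=q)
P=wcloud(d,pos,q)
m=(np.hypot(P[...,0]-478,P[...,1]+161)<35)&(P[...,2]>22)&(P[...,2]<34);a=P[m]
print(len(a),np.median(a,0),a.min(0),a.max(0))
print(pos,q,ctrl.read_time())
E
```

```text
[0.7071067811865476, 0.7071067811865476, 0, 0] [ 0.12051819  0.33111289 -0.07625667  0.         -1.16342676  3.02107447]
[0.7071067811865476, 0.7071067811865476, 0, 0] None
[0.7071067811865476, -0.7071067811865476, 0, 0] [ 0.12051819  0.33111289 -0.07625667  0.         -1.16342676 -0.12051819]
[0.7071067811865476, -0.7071067811865476, 0, 0] [-0.0025094   0.47572703 -0.54724423  0.         -0.54782507  0.0025094 ]
knob 561 [586.24288978 -91.01213927 121.70904526] [577.20405106 -99.44790288 116.65737505] [595.30563605 -81.54950885 123.95642395]
shoulder 772 [585.67414828 -98.4534923   59.81211066] [ 566.99417526 -110.03948212   56.17418598] [605.9347566  -74.97089688  62.96205709]
foot 7332 [ 589.45663611 -101.28691552   17.73659982] [ 531.26624921 -146.08401796   15.00337817] [641.05595302 -35.19131374  20.80524079]
tube 118 [ 586.02852227 -100.56053693   79.96061303] [ 574.4031593  -102.37091086   70.12720025] [598.05997601 -85.76305817  85.96450791]
1057 [ 476.45646157 -162.41225909   27.53749136] [ 456.54398787 -181.87369161   22.14064376] [ 495.60759495 -142.00827984   30.24384484]
[ 478.42564891 -161.13488537  170.50098148] [ 7.07214655e-01 -7.06998541e-01  6.41908539e-04 -2.87129090e-04] 4.325
```

View pics/w1.png

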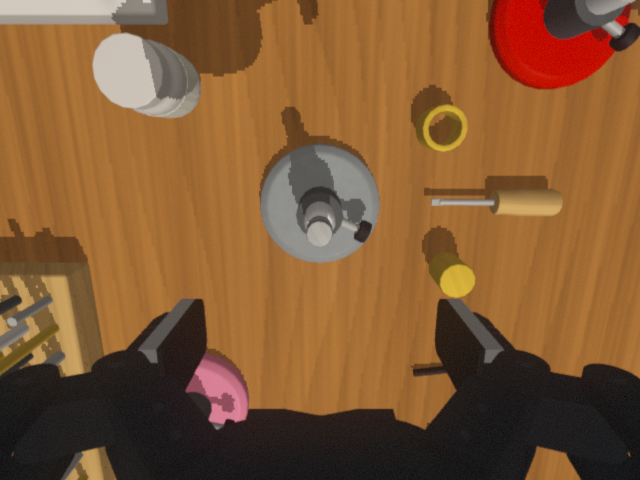

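View pics/w2.png

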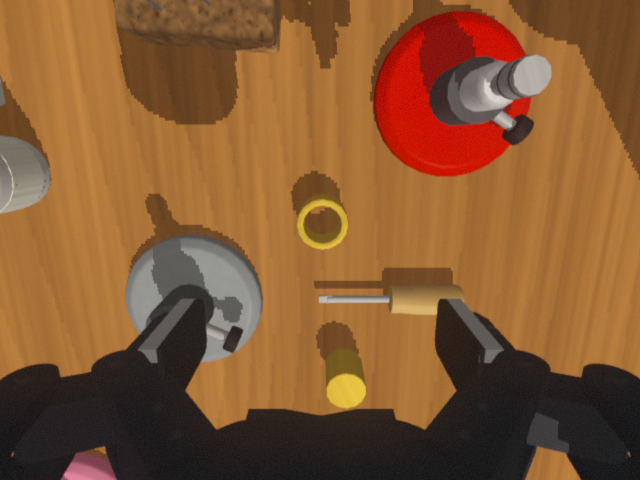

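```bash
python3 - <<'E'
from h import *
Q=np.load('Q.npy')
fingers.command_gripper(62,40)
ctrl.move_linear([476.2,-162,60],rate=150,rotation=Q)
print(ctrl.move_linear([476.2,-162,6],rate=70,until_force=6),ctrl.read_tool_pos())
fingers.command_gripper(30,40)
print('w',ctrl.read_gripper_width(),ctrl.read_tool_pos(),ctrl.read_ft_force())
ctrl.move_linear([476.2,-162,170],rate=150)
print('w',ctrl.read_gripper_width(),ctrl.read_ft_force())
pos,q=ctrl.read_tool_pos(),ctrl.read_eef_rot()
p,d=snap('wrist','w3'); np.savez('w3.npz',pos=pos,q=q)
snap('side','s3')
P=wcloud(d,pos,q)
m=(np.hypot(P[...,0]-476,P[...,1]+162)<30)&(P[...,2]>172)&(P[...,2]<205)&(p[...,0]<p[...,2]*.6)&(p[...,2]>60);a=P[m]
print(len(a),np.median(a,0),a.min(0),a.max(0),pos)
print(ctrl.read_time())
E
```

```text
False [ 476.56859417 -162.0154159     6.27656217]
w 38.264145566835104 [ 476.72590968 -162.0248221     6.78820367] [-0.81647816 -0.08184484  5.44373424]
w 37.89562737461155 [-0.43497681  0.62660674 -1.47672162]
7669 [ 474.66588911 -160.47341188  188.75454959] [ 453.97596855 -182.41218557  172.00090149] [ 497.86993698 -142.32087152  204.85258575] [ 475.42927078 -161.88517303  168.95068911]
8.175
```

View pics/w3.png

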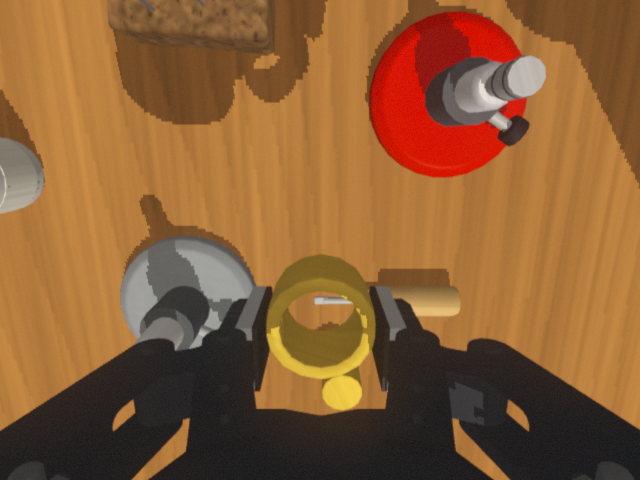

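View pics/s3.png

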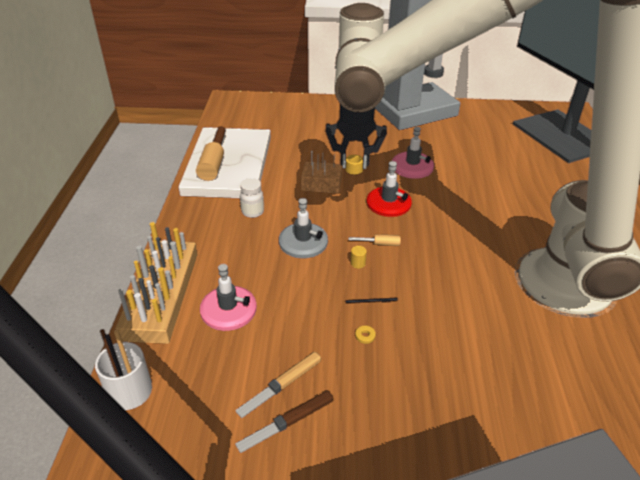

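```bash
python3 - <<'E'
from h import *
f=np.load('w3.npz');pos,q=f['pos'],f['q']
P=wcloud(np.load('pics/w3.npy'),pos,q);p=cv2.imread('pics/w3.png')
yel=(p[...,0].astype(int)<p[...,2]*.5)&(p[...,2]>90)
m=(np.hypot(P[...,0]-476,P[...,1]+162)<30)&(P[...,2]>155)&yel
a=P[m];print(np.percentile(a[:,2],[1,5,25,50,75,95,99]))
r=np.hypot(a[:,0]-474.8,a[:,1]+161)
h,e=np.histogram(a[:,2],bins=np.arange(160,205,1.5));print(list(zip(e.astype(int),h)))
zt=pos[2]+21.2
t=a[(abs(a[:,2]-np.percentile(a[:,2],95))<4)]
print('top',len(t),circ(t[:,:2]),circ(t[:,:2],17.2))
A=np.c_[t[:,:2]-t[:,:2].mean(0),np.ones(len(t))];print('plane',np.linalg.lstsq(A,t[:,2],rcond=None)[0])
# bore points: below top inside: r~14.5
b=a[(a[:,2]<np.percentile(a[:,2],95)-6)&(r<17)];print('bore',len(b),circ(b[:,:2]),circ(b[:,:2],14.5))
# outer wall facing camera
o=a[(a[:,2]<np.percentile(a[:,2],95)-6)&(r>18)];print('outer',len(o),circ(o[:,:2],20) if len(o) else'')
print(pos)
# pillar refine w1
f=np.load('w1.npz');P=wcloud(np.load('pics/w1.npy'),f['pos'],f['q'])
D=np.hypot(P[...,0]-586.2,P[...,1]+91)
for nm,z,rr,R in [('knobside',(104,117),14,9),('footside',(3,14),64,58),('shside',(25,55),26,20),('tubeside',(64,84),15,12.5)]:
    k=P[(D<rr)&(P[...,2]>z[0])&(P[...,2]<z[1])]
    print(nm,len(k),circ(k[:,:2],R)[:2] if len(k)>5 else '')
E
```

```text
[163.53647475 166.15442563 176.86649942 187.45293574 189.63766496
 190.54906602 206.98942319]
[(np.int64(160), np.int64(0)), (np.int64(161), np.int64(37)), (np.int64(163), np.int64(182)), (np.int64(164), np.int64(212)), (np.int64(166), np.int64(237)), (np.int64(167), np.int64(211)), (np.int64(169), np.int64(259)), (np.int64(170), np.int64(254)), (np.int64(172), np.int64(256)), (np.int64(173), np.int64(259)), (np.int64(175), np.int64(287)), (np.int64(176), np.int64(284)), (np.int64(178), np.int64(302)), (np.int64(179), np.int64(298)), (np.int64(181), np.int64(311)), (np.int64(182), np.int64(319)), (np.int64(184), np.int64(342)), (np.int64(185), np.int64(338)), (np.int64(187), np.int64(556)), (np.int64(188), np.int64(2712)), (np.int64(190), np.int64(1238)), (np.int64(191), np.int64(6)), (np.int64(193), np.int64(0)), (np.int64(194), np.int64(5)), (np.int64(196), np.int64(3)), (np.int64(197), np.int64(1)), (np.int64(199), np.int64(4)), (np.int64(200), np.int64(3)), (np.int64(202), np.int64(5))]
top 4612 [ 474.47981395 -163.06558211   17.00128845] [ 474.48102754 -163.05374139   17.2       ]
plane [-5.09072833e-03  1.41589412e-03  1.89422660e+02]
bore 2253 [ 474.41616923 -161.83499387   14.28199824] [ 474.41656241 -162.09800658   14.5       ]
outer 1581 [ 474.40953737 -161.62579781   20.        ]
[ 475.42927078 -161.88517303  168.95068911]
knobside 84 [586.23616295 -90.01631438]
footside 858 [586.07789775 -88.84354474]
shside 206 [585.25994841 -89.55749221]
tubeside 115 [586.21186301 -89.74446694]
```

```bash
python3 - <<'E'
from h import *
T=np.array([587.1,-90.2])
ctrl.move_linear([*T,170],rate=150)
ctrl.wait(.2)
c=T+(T-np.array(ctrl.read_tool_pos())[:2]); print(ctrl.read_tool_pos(),c)
ctrl.move_linear([*c,142],rate=80); ctrl.wait(.2)
pos,q=ctrl.read_tool_pos(),ctrl.read_eef_rot();print(pos,q,ctrl.read_ft_force())
snap('wrist','w4');snap('side','s4');np.savez('w4.npz',pos=pos,q=q,c=c)
b=cv2.imread('pics/s4.png')[140:260,240:370];cv2.imwrite('pics/s4c.png',cv2.resize(b,None,fx=5,fy=5,interpolation=2))
print(ctrl.read_time())
E
```

```text
[586.61531687 -90.62514739 170.31469028] [587.58468313 -89.77485261]
[587.98290624 -89.77301187 142.60697758] [ 7.07109859e-01 -7.07103444e-01  4.20952058e-04 -4.35352527e-04] [-0.84027688 -0.1261864  -0.14174837]
10.2083
```

View pics/w4.png

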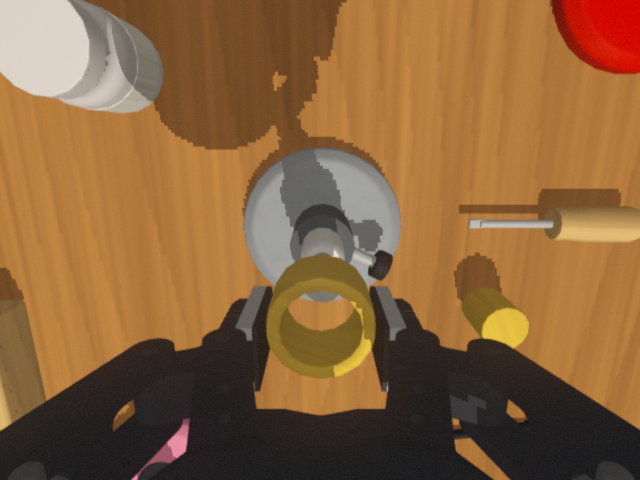

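View pics/s4c.png

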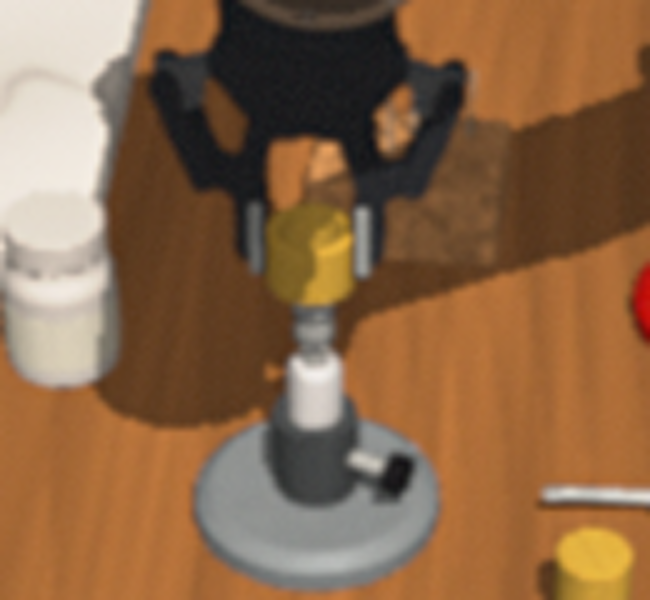

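```bash
python3 - <<'E'
from h import *
print(ctrl.move_linear([587.0,-90.1,106],rate=50,until_force=6)); ctrl.wait(.15)
pos,q=ctrl.read_tool_pos(),ctrl.read_eef_rot();print(pos,q,ctrl.read_ft_force())
p,d=snap('wrist','w5');snap('side','s5');np.savez('w5.npz',pos=pos,q=q)
P=wcloud(d,pos,q)
D=np.hypot(P[...,0]-586.2,P[...,1]+90.5);g=p.max(2).astype(int)-p.min(2)<40
k=P[(D<14)&(P[...,2]>118)&(P[...,2]<128)&g];print('knob',len(k),np.median(k,0) if len(k) else '')
yel=(p[...,0].astype(int)<p[...,2]*.5)&(p[...,2]>90)
a=P[yel&(D<24)&(P[...,2]>100)];zt=np.percentile(a[:,2],90);
o=a[(a[:,2]<zt-6)];r=np.hypot(o[:,0]-586.2,o[:,1]+90.5)
print('zt',zt,'bore',circ(o[r<17][:,:2],14.5)[:2],'outer',circ(o[r>18][:,:2],20)[:2])
b=cv2.imread('pics/s5.png')[140:260,240:370];cv2.imwrite('pics/s5c.png',cv2.resize(b,None,fx=5,fy=5,interpolation=2))
print(ctrl.read_time())
E
```

```text
False
[587.30035801 -90.1101662  106.44825268] [ 7.07113883e-01 -7.07099522e-01  3.23120016e-04 -3.43962582e-04] [-0.70367555  0.37057976 -0.62435382]
knob 1879 [586.13348526 -91.84842021 121.63760744]
zt 127.72237153019285 bore [586.25088701 -90.33682557] outer [586.23003395 -89.84656659]
11.325
```

View pics/w5.png

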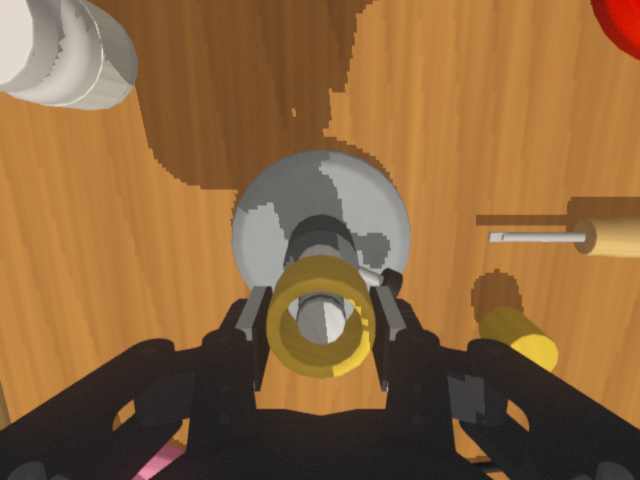

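View pics/s5c.png

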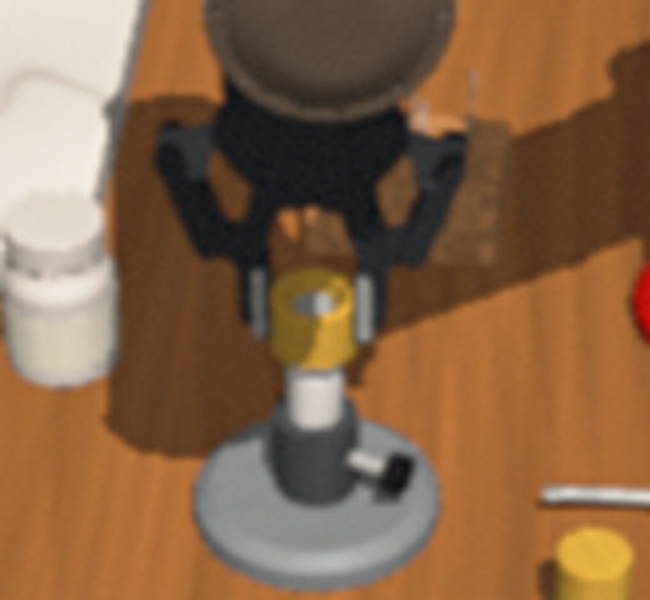

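```bash
python3 - <<'E'
from h import *
print(ctrl.move_linear([586.8,-90.5,84],rate=40,until_force=5),ctrl.read_tool_pos(),ctrl.read_ft_force())
r=ctrl.move_linear([586.8,-90.5,64],rate=25,until_force=5)
print(r,ctrl.read_tool_pos(),ctrl.read_ft_force(),ctrl.read_time())
snap('wrist','w6');snap('side','s6')
b=cv2.imread('pics/s6.png')[140:260,240:370];cv2.imwrite('pics/s6c.png',cv2.resize(b,None,fx=5,fy=5,interpolation=2))
E
```

```text
False [586.93122648 -90.50000265  83.97576017] [ 1.48640018  0.18682586 -1.53205671]
True [586.54646043 -90.51418322  66.85580036] [-0.18053513  1.05525488  4.27695817] 12.6833
```

View pics/s6c.png

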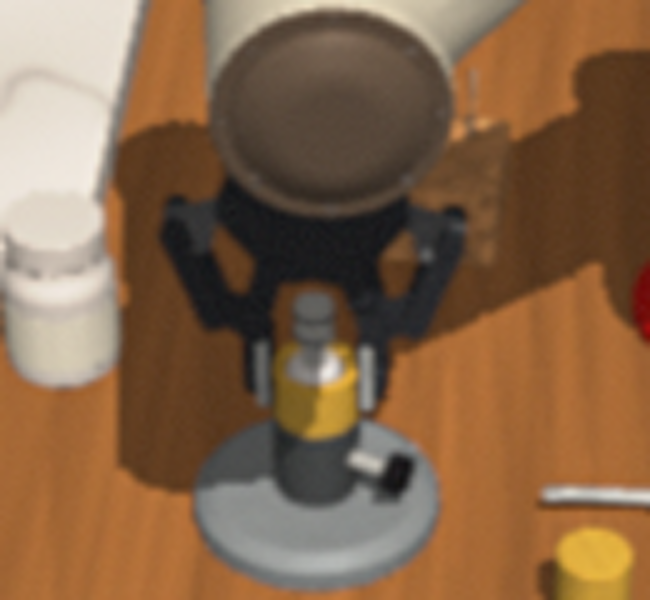

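```bash
python3 - <<'E'
from h import *
fingers.command_gripper(60,40); ctrl.wait(.3)
print(ctrl.read_tool_pos(),ctrl.read_ft_force())
ctrl.move_linear([586.8,-90.4,96],rate=50,rotation=np.load('Q.npy')); ctrl.wait(.3)
print(ctrl.read_gripper_width(),ctrl.read_tool_pos(),ctrl.read_ft_force(),ctrl.read_time())
snap('wrist','w7');snap('side','s7')
b=cv2.imread('pics/s7.png')[140:260,240:370];cv2.imwrite('pics/s7c.png',cv2.resize(b,None,fx=5,fy=5,interpolation=2))
E
```

```text
[585.66857345 -90.50112454  65.86784439] [-0.38033775  0.05478044  0.60576507]
60.180976286587516 [586.65894656 -90.42107596  95.68737472] [-0.12568174  0.06708779 -0.88511781] 14.475
```

View pics/s7c.png

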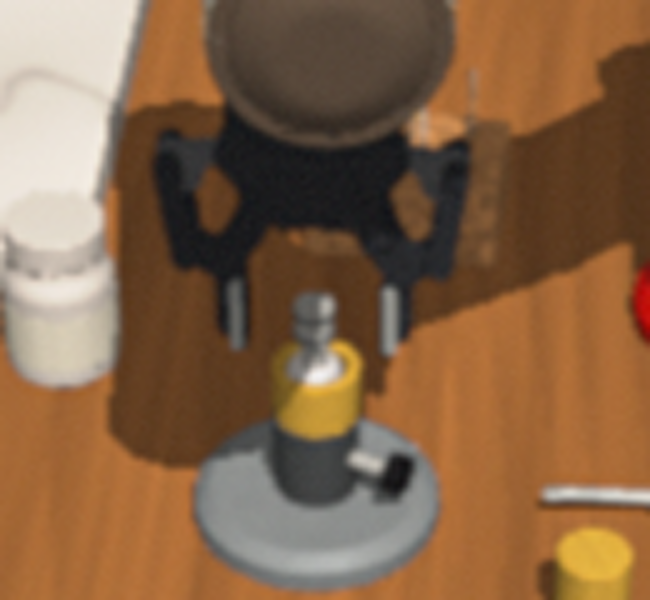

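View pics/w7.png

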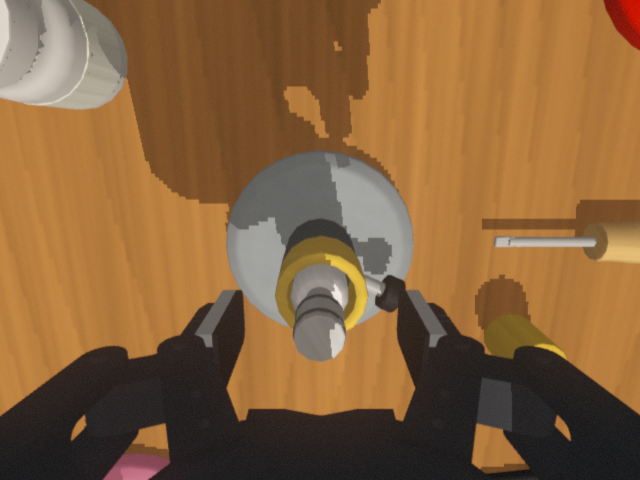

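```bash
python3 - <<'E'
from h import *
fingers.command_gripper(10,90); ctrl.wait(.2)
z0=ctrl.read_tool_pos();f0=ctrl.read_ft_force()
print(ctrl.read_gripper_width(),z0,f0)
ctrl.move_linear([586.8,-90.4,z0[2]+30],rate=50); ctrl.wait(.2)
print(ctrl.read_gripper_width(),ctrl.read_tool_pos(),ctrl.read_ft_force(),ctrl.read_time())
snap('wrist','w8');snap('side','s8')
b=cv2.imread('pics/s8.png')[140:260,240:370];cv2.imwrite('pics/s8c.png',cv2.resize(b,None,fx=5,fy=5,interpolation=2))
np.save('z0.npy',z0)
E
```

```text
15.152163423493828 [587.21393715 -90.39970661  96.28879209] [ 0.85079765 -0.50090396  1.64562397]
15.64014014658548 [587.15369228 -90.35989294 124.61717059] [ 6.10618953 -1.690551   -9.22161486] 16.2167
```

View pics/s8c.png

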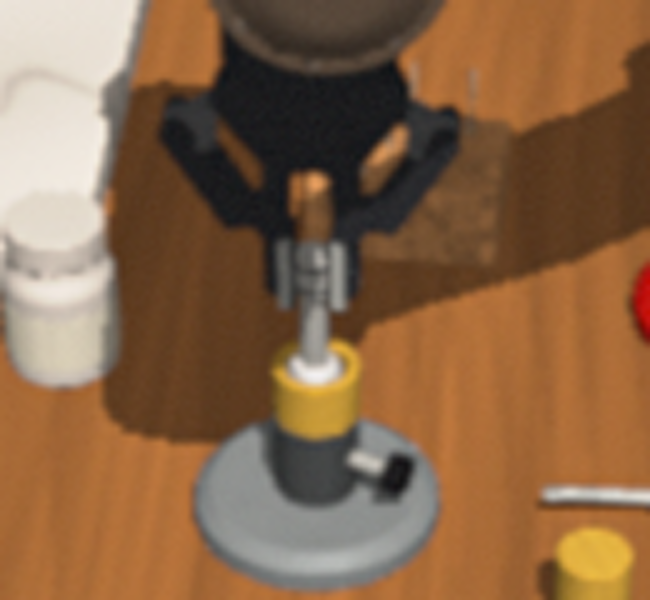

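View pics/w8.png

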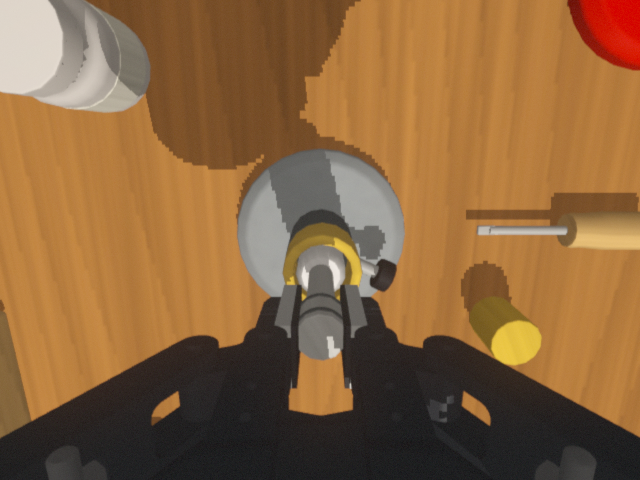

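```bash
python3 - <<'E'
from h import *
z0=np.load('z0.npy')
ctrl.move_linear([587.2,-90.5,z0[2]+56],rate=40); ctrl.wait(.4)
for i in range(3):print(ctrl.read_gripper_width(),ctrl.read_tool_pos(),ctrl.read_ft_force(),ctrl.read_time())
pos,q=ctrl.read_tool_pos(),ctrl.read_eef_rot()
p,d=snap('wrist','w9');snap('side','s9');snap('top','t9')
P=wcloud(d,pos,q);D=np.hypot(P[...,0]-586.2,P[...,1]+90.5)
a=P[(D<8)&(P[...,2]>160)&(P[...,2]<190)];h,e=np.histogram(a[:,2],bins=np.arange(160,191,2));print(list(zip(e,h)))
b=cv2.imread('pics/s9.png')[140:260,240:370];cv2.imwrite('pics/s9c.png',cv2.resize(b,None,fx=5,fy=5,interpolation=2))
b=p[220:370,230:410];cv2.imwrite('pics/w9c.png',cv2.resize(b,None,fx=4,fy=4,interpolation=2))
E
```

```text
15.052581618839836 [587.11661023 -90.34488649 149.54023586] [  5.97898435  -1.40102847 -11.80511605] 17.5167
15.052581618839836 [587.11661023 -90.34488649 149.54023586] [  5.97898435  -1.40102847 -11.80511605] 17.5167
15.052581618839836 [587.11661023 -90.34488649 149.54023586] [  5.97898435  -1.40102847 -11.80511605] 17.5167
[(np.int64(160), np.int64(1)), (np.int64(162), np.int64(1)), (np.int64(164), np.int64(3)), (np.int64(166), np.int64(0)), (np.int64(168), np.int64(0)), (np.int64(170), np.int64(3)), (np.int64(172), np.int64(90)), (np.int64(174), np.int64(1438)), (np.int64(176), np.int64(48)), (np.int64(178), np.int64(0)), (np.int64(180), np.int64(20)), (np.int64(182), np.int64(11)), (np.int64(184), np.int64(7)), (np.int64(186), np.int64(34)), (np.int64(188), np.int64(1))]
```

View pics/s9c.png

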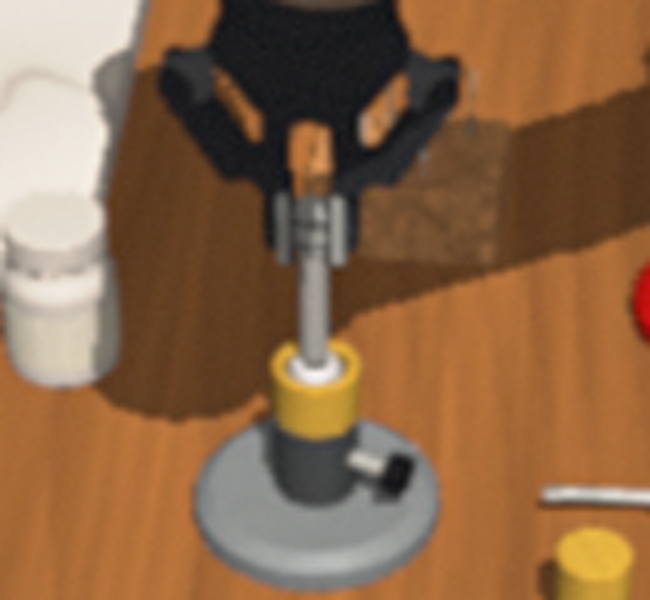

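View pics/w9c.png

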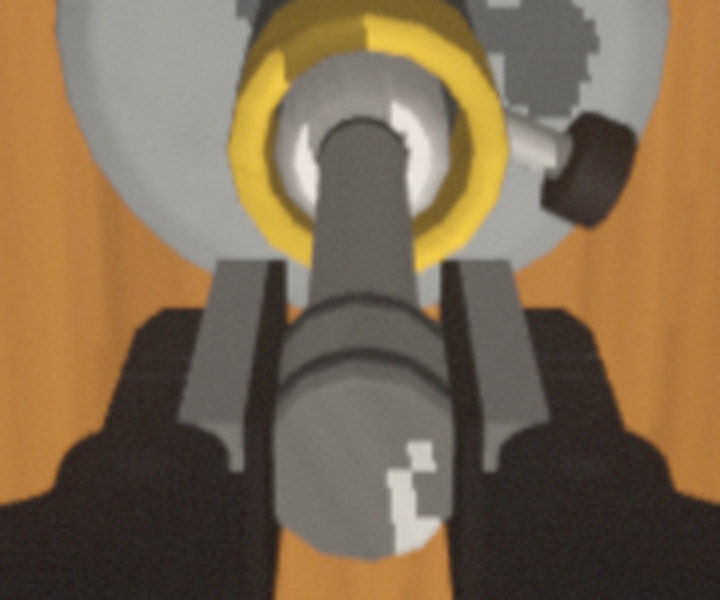

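```bash
python3 - <<'E'
from h import *
ctrl.move_linear([587.2,-90.5,154.5],rate=20); ctrl.wait(.5)
print(ctrl.read_gripper_width(),ctrl.read_tool_pos(),ctrl.read_ft_force(),ctrl.read_time())
pos,q=ctrl.read_tool_pos(),ctrl.read_eef_rot()
p,d=snap('wrist','w10');ps,_=snap('side','s10')
P=wcloud(d,pos,q);D=np.hypot(P[...,0]-586.2,P[...,1]+90.5)
a=P[(D<9)&(P[...,2]>165)&(P[...,2]<185)];print(np.median(a,0))
b=ps[140:260,240:370];cv2.imwrite('pics/s10c.png',cv2.resize(b,None,fx=5,fy=5,interpolation=2))
b=p[220:320,260:380];cv2.imwrite('pics/w10c.png',cv2.resize(b,None,fx=6,fy=6,interpolation=2))
E
```

```text
15.274214573694893 [587.12445172 -90.35287929 151.67773065] [  5.5668757   -2.67634782 -12.01672814] 18.425
[586.01703282 -92.68192868 176.87786694]
```

View pics/w10c.png

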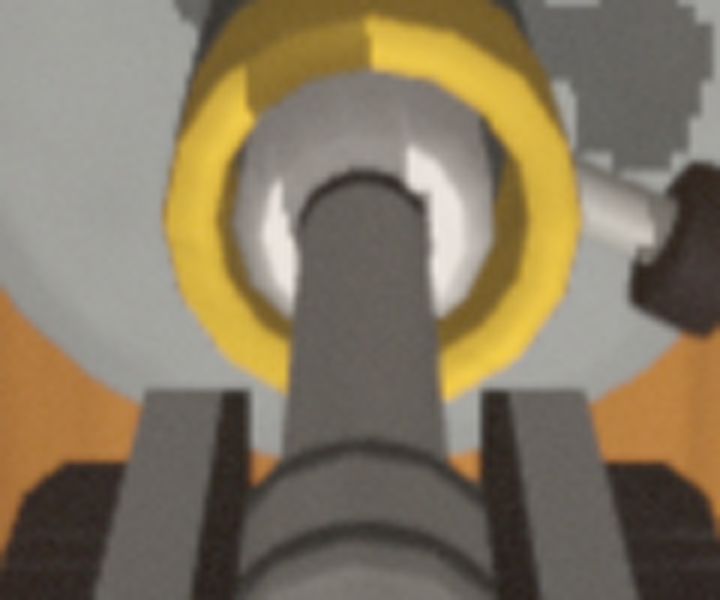

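View pics/s10c.png

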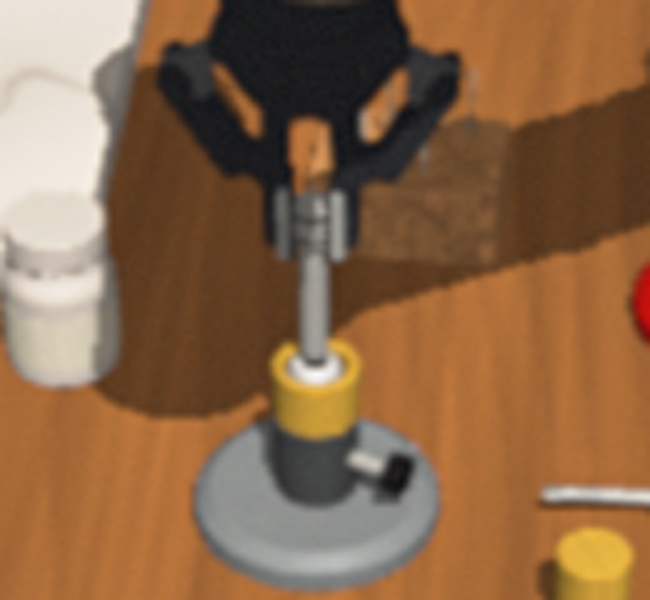

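```bash
python3 - <<'E'
import cv2,numpy as np
for n in ['w9','w10']:
    g=cv2.imread(f'pics/{n}.png').astype(int).sum(2)//3
    print(n,g[238:275,317:324].mean(1).astype(int))
for n in ['s8','s9','s10']:
    g=cv2.imread(f'pics/{n}.png').astype(int).sum(2)//3
    print(n,g[200:220,301:305].mean(1).astype(int))
E
```

```text
w9 [125 127 130 132 134 139 143 145 144 144 132  95  70  87  95  96  96  96
  96  97  96  96  95  96  95  96  96  96  96  96  96  96  96  96  96  95
  96]
w10 [127 130 132 134 138 143 145 145 143 130  93  54  65  88  95  95  96  95
  96  96  96  96  95  96  96  95  96  95  96  95  96  95  95  96  95  96
  96]
s8 [102 117 133 139 145 147 147 147 148 148 147 147 161 200 232 233 210 172
 149 138]
s9 [150 149 149 150 149 149 150 149 149 149 149 144 132 162 231 235 212 172
 150 139]
s10 [149 149 149 149 149 148 149 149 150 150 146 124  97 162 232 235 212 172
 150 139]
```

```bash
python3 - <<'E'
from h import *
print(ctrl.read_tool_pos(),ctrl.read_gripper_width(),np.abs(ctrl.read_joint_velocities()).max(),ctrl.read_ft_force())
ctrl.hand_in()
print(ctrl.read_time())
E
```

```text
[587.12193887 -90.36084074 151.70232825] 14.875733305180296 0.0024171060368451793 [  6.6334232   -2.36530484 -11.7295186 ]
the job is handed in; nothing more can be done
the job is handed in; nothing more can be done
```

The brass sleeve is on the grey pillar's shoulder, let go, and the job was handed in with the gripper holding the rod drawn out to its mark. `hand_in` reports no verdict, so the result rests on my own last checks.

- **Sleeve:** It touched down with the tool at 66.9 mm, where I expected the shoulder (about 67 mm). The side and wrist views after release show it upright around the tube.
- **Rod:** The fingers had risen 55.4 mm since the grip. The change in how much of the black band shows between two pictures gives 54.7 mm, both inside the 49–61 mm window. The spring pulled back with about 12 N, which matches the mark.
- **Stillness:** Joint speeds were about 0.002 rad/s just before hand-in.
- **Time:** About 18.4 s had passed on the robot's clock at the last reading before hand-in, of the 51 s allowed.

**Not fully settled:**
- There was a steady sideways force of about 6–7 N on the tool, because the grip on the knob was about 1 mm off the pillar's axis.
- The gripper reads about 15 mm on the 18 mm knob. It also read about 2 mm low on the 40 mm sleeve.
- I did not measure the other things on the bench again at the end. In the views I looked at, nothing appeared to have moved.

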